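# Shake out the housing with the loose ball

### The job

One of the three identical closed housings in the leaning rack has a steel ball loose inside it. Take housings out, shake or rock them to and fro lengthwise to find the one in which the ball knocks from end to end, and stand that one upright in the red tray; the other two must be fully home in the pockets they came from. Do not push away or tip the dropper bottle, the post holder or the mug.

Things in the scene. Friction and masses are not known exactly. Their poses are not given: they have to be found in the camera images.
- rack: fixed white and grey rack, base 130 (x) x 270 (y) mm, origin at the centre of its underside; -x faces the robot. Three pockets at y = +100, 0, -100 mm lean 25 degrees, mouths up and towards -x. Pocket floor centre at x = 6, z = 36 mm; inside 112 x 52 mm; front wall 40 mm high along the lean, the others 28 mm with flared lips; housings are 54 mm apart
- rack_lean (a point): the middle pocket's floor centre; its z axis is the lean of all three pockets: out of the pockets, upwards and towards the rack's -x
- tray: shallow red open tray, fixed, 138 (x) x 160 (y) x 30 mm, walls and floor 4 mm; origin at the centre of its underside, on the table. Two tall monitors stand close behind rack and tray, their screens at about x = 0.6 m: keep hand and wrist clear of them
- housing_1: closed blue box with an aluminium cap (brass socket on it), 105 (x) x 46 (y) x 75 mm (z), 0.19 to 0.48 kg without a ball. Origin: centre of the underside, z up to the cap, -x end has a little window. Grasp across y near the cap. At the start z leans 25 degrees from vertical towards the rack's -x. Any of the three may hold the ball
- housing_2: closed blue box with an aluminium cap (brass socket on it), 105 (x) x 46 (y) x 75 mm (z), 0.19 to 0.48 kg without a ball. Origin: centre of the underside, z up to the cap, -x end has a little window. Grasp across y near the cap. At the start z leans 25 degrees from vertical towards the rack's -x. The ball: 34 mm, 160 g, runs 62 mm along x inside
- housing_3: closed blue box with an aluminium cap (brass socket on it), 105 (x) x 46 (y) x 75 mm (z), 0.19 to 0.48 kg without a ball. Origin: centre of the underside, z up to the cap, -x end has a little window. Grasp across y near the cap. At the start z leans 25 degrees from vertical towards the rack's -x. Moving end to end, it shifts the moment 0.097 N m
- dropper: amber dropper bottle, 33 mm across, 102 mm high, loose, standing between rack and tray; origin at the centre of its underside; leave it alone
- post_holder: black post holder with square foot, 50 x 54 x 61 mm, loose, standing between rack and tray nearer the robot; origin near the centre of its underside; leave it alone
- mug: orange mug, 81 x 113 x 101 mm, loose, at the robot's right; origin at its underside; leave it alone

How it is judged (in metres and radians):
On the way:
1. the housing with the ball, taken out of its pocket, is shaken or rocked so that the ball runs over and touches its far (+x) end wall (((distance of housing_1 from where it was at the start of the episode above 0.06 m and contact force between housing_1_c2 and anything else above 0.03 N) or (distance of housing_2 from where it was at the start of the episode above 0.06 m and contact force between housing_2_c2 and anything else above 0.03 N) or (distance of housing_3 from where it was at the start of the episode above 0.06 m and contact force between housing_3_c2 and anything else above 0.03 N))).
At the end, for the whole second after the job is handed in: The housing that holds the ball stands upright (within 7 degrees) on the floor of the red tray, its middle within 30 mm (x) and 65 mm (y) of the tray's middle; the other two are in the pockets they started in, within 10 mm of where they began and leaning with the pocket within 6 degrees; all at rest (((contact force between housing_1_c0 and anything else above 0.2 N and (x of housing_1 in the frame of tray between -0.03 and 0.03 m and y of housing_1 in the frame of tray between -0.065 and 0.065 m and z of housing_1 in the frame of tray below 0.012 m and angle between housing_1's own z axis and vertical below 0.12 rad and linear speed of housing_1 below 0.02 m/s) and (distance of housing_2 from where it was at the start of the episode below 0.01 m and angle between the z axis of housing_2 and the z axis of rack_lean, either way round below 0.1 rad and linear speed of housing_2 below 0.02 m/s) and (distance of housing_3 from where it was at the start of the episode below 0.01 m and angle between the z axis of housing_3 and the z axis of rack_lean, either way round below 0.1 rad and linear speed of housing_3 below 0.02 m/s)) or (contact force between housing_2_c0 and anything else above 0.2 N and (x of housing_2 in the frame of tray between -0.03 and 0.03 m and y of housing_2 in the frame of tray between -0.065 and 0.065 m and z of housing_2 in the frame of tray below 0.012 m and angle between housing_2's own z axis and vertical below 0.12 rad and linear speed of housing_2 below 0.02 m/s) and (distance of housing_1 from where it was at the start of the episode below 0.01 m and angle between the z axis of housing_1 and the z axis of rack_lean, either way round below 0.1 rad and linear speed of housing_1 below 0.02 m/s) and (distance of housing_3 from where it was at the start of the episode below 0.01 m and angle between the z axis of housing_3 and the z axis of rack_lean, either way round below 0.1 rad and linear speed of housing_3 below 0.02 m/s)) or (contact force between housing_3_c0 and anything else above 0.2 N and (x of housing_3 in the frame of tray between -0.03 and 0.03 m and y of housing_3 in the frame of tray between -0.065 and 0.065 m and z of housing_3 in the frame of tray below 0.012 m and angle between housing_3's own z axis and vertical below 0.12 rad and linear speed of housing_3 below 0.02 m/s) and (distance of housing_1 from where it was at the start of the episode below 0.01 m and angle between the z axis of housing_1 and the z axis of rack_lean, either way round below 0.1 rad and linear speed of housing_1 below 0.02 m/s) and (distance of housing_2 from where it was at the start of the episode below 0.01 m and angle between the z axis of housing_2 and the z axis of rack_lean, either way round below 0.1 rad and linear speed of housing_2 below 0.02 m/s)))); the robot touches nothing.
It fails at once if the dropper bottle is pushed more than 25 mm or tipped (distance of dropper from where it was at the start of the episode above 0.025 m or angle between dropper's own z axis and vertical above 0.35 rad).
It fails at once if the post holder is pushed more than 25 mm or tipped (distance of post_holder from where it was at the start of the episode above 0.025 m or angle between post_holder's own z axis and vertical above 0.35 rad).
It fails at once if the mug is pushed more than 25 mm or tipped (distance of mug from where it was at the start of the episode above 0.025 m or angle between mug's own z axis and vertical above 0.35 rad).
It also fails if it takes over 72 s, if anything falls off the work surface, if the arm or the gripper's body presses on something with over 40 N, if the wrist force passes 120 N, or if a joint passes its speed limit or range.

### The arm

A 6-joint arm with a two-finger parallel gripper is mounted at the origin on a cart in front of the work surface, level with it; the furniture and walls round the work are solid. World frame = base frame: x ahead of the robot, y to its left, z up, the work surface at z = 0. Lengths are in mm, angles in degrees, forces in N, time in s.
With the tool pointing down it reaches from about 350 to 875 mm from the base axis. Payload 4.2 kg.
Tool frame: the origin (TCP) lies between the finger pads; the fingertips stand 14 mm ahead of it and the grasp point (between the pads) lies 5 mm behind it; z points along the fingers, y is the line along which they close (so a half turn about z gives the same grasp; the last joint's range is limited). The gripper opens to 87 mm and grips with 3 to 60 N. Pads are 19 mm wide; open, the fingers measure 117 mm over their backs; the gripper's body (75 mm by 190 mm) begins 51 mm behind the grasp point.
Start: joints at [83.514, 22.042, 0.453, 0, -68.411, -14.817], TCP at [227.025, 582.288, 236.55] pointing down, gripper open.
Joint ranges: [-179.83, 179.83], [-69.29, 118.12], [-61.27, 80.66], [-181.25, 117.63], [-171.15, -9.14], [-177.46, 177.46]. Speed limits (degrees/s): [159.86, 159.86, 180, 180, 180, 180].

### API

Orientations are given as a 3x3 rotation matrix whose columns are the frame's x, y, z axes.
In Python, from rig import state, capture, camera_params, finish_job, spot_in gives the robot as it stands. The module is installed in compiled form; this text tells all that it offers.
- The arm moves only by the shell command python3 -m handwheel 'ROWS' [FORCE]. ROWS is a JSON object whose one key "deltas" holds a list of rows, each an object of numbers: "x", "y", "z": the shift along the tool's x, y, z in m; "ax", "ay", "az": the turn, a rotation vector about the tool's x, y, z in rad; "jaw": the finger opening in m, from 0 to 0.087. A call has 1 to 10 rows; each row is the pose to reach, as a shift and turn from the pose commanded when the call began, along the tool's axes at that moment; what a row does not reach only later rows make up. A row lasts 1/10 s, in which the tool goes at most 50 mm and 8.59 degrees, less where a joint would pass 70% of its speed; a pose out of reach is approached as far as the arm can. A call with a gripper value outside its range is refused whole. The fingers move at their own pace and stop on an object; FORCE is the grip in N (left out, the last holds). Time passes only in rows, so rows that repeat a pose let the fingers close. It gives the time, the measured TCP pose, the force, the opening and the grip force at its end, in the units of the state.
- state(): the state, without advancing time (a new reading comes with each control period).
- capture(name): name is "scene" or "top" or "wrist"; returns (picture, depth): 384x512x3 uint8, red, green, blue; 384x512 float32, mm along the optical axis (not along the pixel's ray), 0 where there is no reading.
- camera_params(name): a dict with "intrinsics" (3x3 intrinsics, pixels), "R" (3x3) and "t" (3): a world point X has camera coordinates R X + t. Camera axes: x right, y down, z forward; pixel columns grow to the right and rows downward; lengths in mm; the calibration is good to about 2 mm. The wrist camera is an equidistant fisheye: a pixel r from the principal point sees the ray r / f radians off the axis. A picture is of the moment at which its call begins: read the wrist's pose just before it. camera_params takes no time and is no camera call; for the wrist camera it gives the pose at the moment of the call.
- finish_job(): hands the job in; it is judged then, once.
Trained networks look in the newest picture that a camera, given by its name, has taken for a name from the list of things; names that differ only in an ending like _2 or _b are one class to them, and where a whole thing is asked for, a point or a joint stands for the part that bears it (a point fixed in the world has none). Each returns a list of dicts, best first, with "score" (0 to 1); they miss things now and then, are a little off and sometimes report something else, mostly with a low value. They report only what shows in the picture. A call takes as long as a camera call.
- spot_in(camera, label): "bbox" ([left, top, width, height] in pixels, round what is visible of it).
The state is a dict: "t": time; "joints": joint angles; "qvel": joint speeds; "joint_torque": joint torques, N m; "eef_pos": TCP position; "tool_rot": TCP orientation; "contact_force": force on the tool from outside, world axes, zero at the start; "wrist_torque": the same for the moment, N m; "width": finger opening in mm; "gripper_force": force on a finger pad.
Only numpy, scipy, OpenCV 4.12 (cv2) and the standard library are available. Lean on these libraries where they do the work, as an engineer would, in place of code of your own. Each camera call takes 0.05 s, during which the arm holds its last target. There are 200 camera calls.

## Working session

There is one attempt and no reset: what is moved stays moved. The work goes in short steps, Python scripts to look and compute and a shell command to move; the robot and the scene stay as the last step left them, time stands still between calls to the robot, and variables do not carry over. Pictures are saved under pics/ and viewed, at most 10 in all, crops included, and the job is handed in when it is done.

```bash
mkdir -p pics; python3 - <<'E'
from rig import *
import cv2,numpy as np
s=state();print(s)
for n in ['scene','top']:
    p,d=capture(n);cv2.imwrite(f'pics/{n}0.png',p[:,:,::-1]);np.save(f'{n}0d.npy',d)
    c=camera_params(n);print(n,{k:np.round(v,3).tolist() for k,v in c.items()})
    for l in ['rack','tray','housing_1','dropper','post_holder','mug']:
        print(l,[(np.round(x['bbox']).tolist(),round(x['score'],2)) for x in spot_in(n,l)][:4])
E
```

```text
{'t': 0.0, 'joints': array([ 8.35148550e+01,  2.20905616e+01,  3.77642300e-01, -3.03257284e-02,
       -6.84140675e+01, -1.48152835e+01]), 'qvel': array([ 0.05739166,  0.01966749, -0.05366384, -0.02259645,  0.0646554 ,
        0.14077905]), 'joint_torque': array([-5.25767537e-04, -3.90667820e+01,  1.87406141e+01,  4.21999007e+00,
        1.09472065e-02, -1.98664980e-04]), 'eef_pos': array([226.8125003 , 581.7413219 , 235.44365414]), 'tool_rot': array([[ 9.31617594e-01, -3.63439282e-01, -7.39334251e-04],
       [-3.63440023e-01, -9.31615126e-01, -2.14651939e-03],
       [ 9.13544940e-05,  2.26843888e-03, -9.99997423e-01]]), 'contact_force': array([ 0.17780554,  0.06296736, -0.11748401]), 'wrist_torque': array([ 0.01640282, -0.00620973, -0.03384166]), 'gripper_force': 0.0, 'width': 87.27038213896648}
scene {'intrinsics': [[392.788, 0.0, 260.725], [0.0, 392.788, 193.34], [0.0, 0.0, 1.0]], 'R': [[-0.457, -0.89, 0.016], [-0.39, 0.184, -0.902], [0.8, -0.418, -0.431]], 't': [120.931, 284.329, 795.419]}
rack [([258.0, 180.0, 43.0, 44.0], 0.84)]
tray [([113.0, 217.0, 74.0, 43.0], 0.79)]
housing_1 [([259.0, 174.0, 30.0, 35.0], 0.72)]
dropper [([224.0, 189.0, 5.0, 34.0], 0.57)]
post_holder [([220.0, 211.0, 29.0, 31.0], 0.62), ([256.0, 177.0, 46.0, 47.0], 0.39)]
mug [([358.0, 161.0, 24.0, 36.0], 0.94)]
top {'intrinsics': [[361.433, 0.0, 250.539], [0.0, 361.433, 191.538], [0.0, 0.0, 1.0]], 'R': [[0.019, -1.0, -0.005], [-0.987, -0.018, -0.162], [0.162, 0.008, -0.987]], 't': [-127.878, 471.327, 1098.837]}
rack [([256.0, 159.0, 88.0, 50.0], 0.78)]
tray [([119.0, 162.0, 52.0, 44.0], 0.58)]
housing_1 [([258.0, 160.0, 20.0, 42.0], 0.86), ([320.0, 172.0, 26.0, 40.0], 0.59), ([289.0, 169.0, 21.0, 39.0], 0.55)]
dropper [([210.0, 167.0, 11.0, 15.0], 0.52)]
post_holder [([204.0, 194.0, 21.0, 18.0], 0.7), ([372.0, 165.0, 40.0, 36.0], 0.6)]
mug [([373.0, 165.0, 38.0, 36.0], 0.93)]
```

```bash
python3 - <<'E'
import cv2,numpy as np
a=cv2.imread('pics/scene0.png')
b=cv2.imread('pics/top0.png')[130:240,90:430]
b=cv2.resize(b,(800,259),interpolation=cv2.INTER_CUBIC)
a=cv2.resize(a[130:280,80:420],(765,338),interpolation=cv2.INTER_CUBIC)
a=cv2.copyMakeBorder(a,0,0,0,35,0)
cv2.imwrite('pics/v1.png',np.vstack([b,a]))
E
cat > h.py <<'E'
import numpy as np
from rig import *
def back(n,c,px,d):
    K=np.array(c['intrinsics']);px=np.atleast_2d(px).astype(float)
    if n=='wrist':
        v=(px-K[:2,2])/K[0,0]; r=np.linalg.norm(v,axis=1)+1e-9
        ray=np.c_[v*(np.tan(r)/r)[:,None],np.ones(len(v))]
    else: ray=np.c_[(px-K[:2,2])/[K[0,0],K[1,1]],np.ones(len(px))]
    return (ray*np.asarray(d).reshape(-1,1)-np.array(c['t']))@np.array(c['R'])
def cloud(n,d,c):
    v,u=np.mgrid[:d.shape[0],:d.shape[1]]
    P=back(n,c,np.c_[u.ravel(),v.ravel()],d.ravel()).reshape(*d.shape,3)
    P[d<=0]=np.nan
    return P
E
python3 - <<'E'
from h import *
d=np.load('top0d.npy');P=cloud('top',d,camera_params('top'))
for n,(l,t,w,h) in dict(rack=(256,159,88,50),tray=(119,162,52,44),dropper=(210,167,11,15),post=(204,194,21,18),mug=(373,165,38,36)).items():
    Q=P[t:t+h,l:l+w].reshape(-1,3);Q=Q[(Q[:,2]>8)];print(n,np.nanpercentile(Q,[3,50,97],axis=0).round().tolist())
E
```

```text
rack [[429.0, -385.0, 9.0], [490.0, -266.0, 90.0], [567.0, -143.0, 122.0]]
tray [[428.0, 142.0, 8.0], [505.0, 229.0, 26.0], [566.0, 301.0, 33.0]]
dropper [[513.0, -22.0, 16.0], [523.0, -10.0, 60.0], [538.0, 7.0, 99.0]]
post [[414.0, -29.0, 8.0], [435.0, -7.0, 12.0], [462.0, 20.0, 62.0]]
mug [[457.0, -588.0, 13.0], [498.0, -553.0, 62.0], [545.0, -511.0, 101.0]]
```

View pics/v1.png

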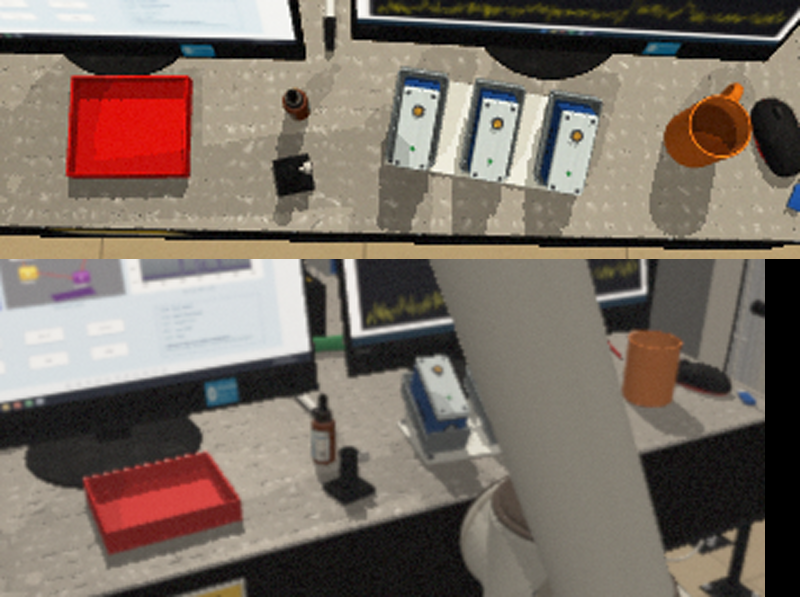

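The tray is on the left and the dropper and post holder are in the middle. The rack is yawed a few degrees, with its three caps at zoomed px (415,118), (495,125) and (575,140), and the mug is at the right. Next I fit the caps.

```bash
cat >> h.py <<'E'
import cv2
def caps(P,img,boxes,pad=4):
    # cap = greyish bright pixels above 75 mm on a plane near the lean
    out=[]
    for l,t,w,h in boxes:
        l,t=max(0,l-pad),max(0,t-pad)
        Q=P[t:t+h+2*pad,l:l+w+2*pad].reshape(-1,3)
        Q=Q[np.isfinite(Q[:,0])&(Q[:,2]>75)&(Q[:,2]<150)&(Q[:,0]<600)]
        best=None
        rng=np.random.default_rng(0)
        for _ in range(400):
            a=Q[rng.choice(len(Q),3,False)];n=np.cross(a[1]-a[0],a[2]-a[0]);L=np.linalg.norm(n)
            if L<100: continue
            n=n/L*np.sign(n[2]); 
            if abs(np.degrees(np.arccos(n[2]))-25)>8: continue
            m=abs((Q-a[0])@n)<3
            if best is None or m.sum()>best.sum(): best=m
        q=Q[best];c=q.mean(0);n=np.linalg.svd(q-c)[2][2];n*=np.sign(n[2])
        ex=np.cross([0,1,0],n);ex/=np.linalg.norm(ex);ey=np.cross(n,ex)
        r=cv2.minAreaRect(np.c_[(q-c)@ex,(q-c)@ey].astype(np.float32))
        out.append((c+r[0][0]*ex+r[0][1]*ey,n,r,len(q),c))
    return out
E
python3 - <<'E'
from h import *
d=np.load('top0d.npy');P=cloud('top',d,camera_params('top'))
for b in caps(P,None,[(258,160,20,42),(289,169,21,39),(320,172,26,40)]):
    print('ctr',b[0].round(1),'lean',np.degrees(np.arccos(b[1][2])).round(1),'n',b[1].round(3),'rect',np.round(b[2][1],1),round(b[2][2],1),b[3],b[4].round(1))
# tray rim
Q=P[155:212,110:180].reshape(-1,3);q=Q[(Q[:,2]>22)&(Q[:,2]<40)]
r=cv2.minAreaRect(q[:,:2].astype(np.float32));print('tray',np.round(r[0]),np.round(r[1]),round(r[2],1))
E
```

```text
ctr [ 485.6 -165.6  102.9] lean 24.9 n [-0.419  0.034  0.907] rect [ 45.2 104.8] 82.7 447 [ 486.2 -166.5  103.2]
ctr [ 471.2 -264.1  102.5] lean 24.9 n [-0.413  0.081  0.907] rect [ 45.2 105.1] 82.4 447 [ 471.5 -264.4  102.6]
ctr [ 456.7 -363.   102.7] lean 25.4 n [-0.423  0.074  0.903] rect [ 45.9 105.2] 82.3 448 [ 457.2 -362.5  102.9]
tray [497. 222.] [138. 161.] 1.1
```

The three caps match 105x46 mm, a 25° lean and 99.7 mm spacing, with rack yaw about -8.2°. The tray also matches its size. Next is a waypoint, then a standoff above the middle housing.

```bash
cat >> h.py <<'E'
from scipy.spatial.transform import Rotation as Ro
YAW=-8.2
def tool(lean,yaw=YAW):
    """tool rotation, x = housing +x, lean = degrees of housing z toward rack -x"""
    c,s=np.cos(np.radians(yaw)),np.sin(np.radians(yaw))
    xr=np.array([c,s,0]);yr=np.array([-s,c,0]);a=np.radians(lean)
    n=-np.sin(a)*xr+np.cos(a)*np.array([0,0,1.])
    return np.c_[np.cross(-yr,-n),-yr,-n]
CAP={1:np.array([485.6,-165.6,103.]),2:np.array([471.2,-264.2,102.7]),3:np.array([456.8,-362.8,102.7])}
def delta(pos,R,name=''):
    s=state();T=s['tool_rot'];d=T.T@(np.array(pos)-s['eef_pos'])/1000
    w=Ro.from_matrix(T.T@R).as_rotvec();print(name,'d',d.round(4),'w',w.round(4))
def st():
    s=state();print('t',round(s['t'],2),'pos',s['eef_pos'].round(1),'F',s['contact_force'].round(2),'M',s['wrist_torque'].round(3),'w',round(s['width'],1),'g',round(s['gripper_force'],1),'j',s['joints'].round(0),'Mtool',(s['tool_rot'].T@s['wrist_torque']).round(4),'err',)
E
python3 - <<'E'
from h import *
R=tool(25);print(R.round(3))
delta([430,150,270],tool(0),'wp')
delta(CAP[2]+R@[0,0,-150],R,'mid standoff')
E
```

```text
[[ 0.897 -0.143  0.418]
 [-0.129 -0.99  -0.06 ]
 [ 0.423 -0.    -0.906]]
wp d [ 0.3461  0.329  -0.0334] w [ 0.      0.     -0.2287]
mid standoff d [ 0.4733  0.7143 -0.0021] w [ 0.0499  0.4344 -0.225 ]
```

```bash
W='x'; python3 -m handwheel '{"deltas":[{"x":0.346,"y":0.329,"z":-0.033,"az":-0.229},{"x":0.346,"y":0.329,"z":-0.033,"az":-0.229},{"x":0.346,"y":0.329,"z":-0.033,"az":-0.229},{"x":0.346,"y":0.329,"z":-0.033,"az":-0.229},{"x":0.346,"y":0.329,"z":-0.033,"az":-0.229},{"x":0.346,"y":0.329,"z":-0.033,"az":-0.229},{"x":0.346,"y":0.329,"z":-0.033,"az":-0.229},{"x":0.346,"y":0.329,"z":-0.033,"az":-0.229},{"x":0.346,"y":0.329,"z":-0.033,"az":-0.229},{"x":0.346,"y":0.329,"z":-0.033,"az":-0.229}]}'
python3 - <<'E'
from h import *
st();R=tool(25)
delta(CAP[2]+R@[0,0,-150],R,'mid standoff')
E
```

```text
t 0.7 pos [227.  582.3 236.6] F [ 0.93 -0.12  0.26] M [-0.013  0.025  0.002] w 86.9 g 0.0 j [ 84.  22.   0.  -0. -68. -15.] Mtool [-0.021  -0.0184 -0.0018] err
mid standoff d [ 0.4733  0.7143 -0.0021] w [ 0.0499  0.4344 -0.225 ]invalid input at $.deltas[0]: expected keys x, y, z, ax, ay, az, jaw
```

```bash
python3 -m handwheel '{"deltas":[{"x":0.346,"y":0.329,"z":-0.033,"ax":0,"ay":0,"az":-0.229,"jaw":0.087},{"x":0.346,"y":0.329,"z":-0.033,"ax":0,"ay":0,"az":-0.229,"jaw":0.087},{"x":0.346,"y":0.329,"z":-0.033,"ax":0,"ay":0,"az":-0.229,"jaw":0.087},{"x":0.346,"y":0.329,"z":-0.033,"ax":0,"ay":0,"az":-0.229,"jaw":0.087},{"x":0.346,"y":0.329,"z":-0.033,"ax":0,"ay":0,"az":-0.229,"jaw":0.087},{"x":0.346,"y":0.329,"z":-0.033,"ax":0,"ay":0,"az":-0.229,"jaw":0.087},{"x":0.346,"y":0.329,"z":-0.033,"ax":0,"ay":0,"az":-0.229,"jaw":0.087},{"x":0.346,"y":0.329,"z":-0.033,"ax":0,"ay":0,"az":-0.229,"jaw":0.087},{"x":0.346,"y":0.329,"z":-0.033,"ax":0,"ay":0,"az":-0.229,"jaw":0.087},{"x":0.346,"y":0.329,"z":-0.033,"ax":0,"ay":0,"az":-0.229,"jaw":0.087}]}'
python3 - <<'E'
from h import *
st();R=tool(25)
delta(CAP[2]+R@[0,0,-150],R,'mid standoff')
E
```

```text
t: 1.7
eef_pos: [430.5, 147.3, 270.3]
tool_rot: [[0.99, -0.145, 0.001], [-0.145, -0.99, 0.0], [0.001, -0.001, -1.0]]
contact_force: [-0.3, 0.9, -0.1]
width: 86.8
gripper_force: 0.0
t 1.7 pos [430.5 147.3 270.3] F [-0.33  0.92 -0.13] M [ 0.019 -0.079  0.064] w 86.8 g 0.0 j [ 39.   4. -19.   0. -67.  42.] Mtool [ 0.0298  0.0753 -0.0637] err
mid standoff d [0.0363 0.4015 0.0314] w [-1.000e-04  4.354e-01 -2.000e-03]
```

```bash
python3 -m handwheel '{"deltas":[{"x":0.036,"y":0.402,"z":0.0,"ax":0,"ay":0.435,"az":0,"jaw":0.087},{"x":0.036,"y":0.402,"z":0.0,"ax":0,"ay":0.435,"az":0,"jaw":0.087},{"x":0.036,"y":0.402,"z":0.0,"ax":0,"ay":0.435,"az":0,"jaw":0.087},{"x":0.036,"y":0.402,"z":0.0,"ax":0,"ay":0.435,"az":0,"jaw":0.087},{"x":0.036,"y":0.402,"z":0.031,"ax":0,"ay":0.435,"az":0,"jaw":0.087},{"x":0.036,"y":0.402,"z":0.031,"ax":0,"ay":0.435,"az":0,"jaw":0.087},{"x":0.036,"y":0.402,"z":0.031,"ax":0,"ay":0.435,"az":0,"jaw":0.087},{"x":0.036,"y":0.402,"z":0.031,"ax":0,"ay":0.435,"az":0,"jaw":0.087},{"x":0.036,"y":0.402,"z":0.031,"ax":0,"ay":0.435,"az":0,"jaw":0.087},{"x":0.036,"y":0.402,"z":0.031,"ax":0,"ay":0.435,"az":0,"jaw":0.087}]}' | head -2
python3 - <<'E'
from h import *
st()
c=camera_params('wrist');p,d=capture('wrist');cv2.imwrite('pics/w1.png',p[:,:,::-1])
B=[list(map(int,x['bbox'])) for x in spot_in('wrist','housing_1')];print(B,c['intrinsics'][0][0])
P=cloud('wrist',d,c)
for b in caps(P,None,B):
    print('ctr',b[0].round(1),'lean',np.degrees(np.arccos(b[1][2])).round(1),'n',b[1].round(3),'rect',np.round(b[2][1],1),round(b[2][2],1),b[3])
R=tool(25);g=lambda k:CAP[k]+R@[0,0,-5]
E
```

```text
t: 2.7
eef_pos: [408.1, -255.5, 238.3]
t 2.7 pos [ 408.1 -255.5  238.3] F [ 0.35 -0.13  0.11] M [ 0.161  0.844 -0.023] w 86.9 g 0.0 j [-14.  -2. -32.  -4. -35.  99.] Mtool [ 0.0211 -0.8589  0.0358] err
[[312, 128, 57, 96], [233, 128, 44, 101], [138, 130, 58, 100]] 297.3186396354542
ctr [ 456.  -362.5  102.8] lean 25.1 n [-0.419  0.071  0.905] rect [ 46.8 104.4] 82.8 3603
ctr [ 470.  -264.1  102.8] lean 25.2 n [-0.421  0.062  0.905] rect [ 45.9 104.4] 82.9 4123
ctr [ 483.9 -165.5  102.7] lean 25.0 n [-0.42   0.048  0.906] rect [ 46.  104.8] 82.5 3546
```

View pics/w1.png

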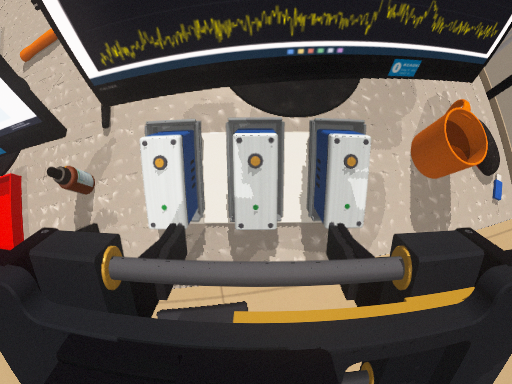

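All three caps (columns 162, 256 and 347) agree with the top view to 1.5 mm, at height 102.8 mm and a 25° lean. Now I grasp the middle one.

```bash
sed -i 's/^CAP=.*/CAP={1:np.array([484.6,-165.5,102.8]),2:np.array([470.6,-264.1,102.8]),3:np.array([456.3,-362.6,102.8])}/' h.py
python3 -m handwheel '{"deltas":[{"x":0,"y":0,"z":0.04,"ax":0,"ay":0,"az":0,"jaw":0.087},{"x":0,"y":0,"z":0.08,"ax":0,"ay":0,"az":0,"jaw":0.087},{"x":0,"y":0,"z":0.12,"ax":0,"ay":0,"az":0,"jaw":0.087},{"x":0,"y":0,"z":0.14,"ax":0,"ay":0,"az":0,"jaw":0.087},{"x":0,"y":0,"z":0.155,"ax":0,"ay":0,"az":0,"jaw":0.087},{"x":0,"y":0,"z":0.17,"ax":0,"ay":0,"az":0,"jaw":0.087},{"x":0,"y":0,"z":0.17,"ax":0,"ay":0,"az":0,"jaw":0.087},{"x":0,"y":0,"z":0.17,"ax":0,"ay":0,"az":0,"jaw":0.087}]}'
python3 - <<'E'
from h import *
st();delta(CAP[2]+tool(25)@[0,0,21],tool(25))
E
```

```text
t: 3.6
eef_pos: [479.5, -262.0, 84.8]
tool_rot: [[0.898, -0.14, 0.417], [-0.127, -0.99, -0.059], [0.421, 0.0, -0.907]]
contact_force: [0.3, 0.3, 0.1]
width: 86.8
gripper_force: 0.0
t 3.6 pos [ 479.5 -262.    84.8] F [0.33 0.28 0.06] M [ 0.092  0.832 -0.008] w 86.8 g 0.0 j [-13.  17. -35.  -9. -13. 104.] Mtool [-0.0262 -0.8364 -0.0038] err
 d [-0.0001  0.0034  0.0011] w [-0.0011  0.0013  0.0024]
```

```bash

python3 -m handwheel '{"deltas":[{"x":0,"y":0.003,"z":0.001,"ax":0,"ay":0,"az":0.002,"jaw":0.087},{"x":0,"y":0.003,"z":0.001,"ax":0,"ay":0,"az":0.002,"jaw":0.087},{"x":0,"y":0.003,"z":0.001,"ax":0,"ay":0,"az":0.002,"jaw":0.02},{"x":0,"y":0.003,"z":0.001,"ax":0,"ay":0,"az":0.002,"jaw":0.02},{"x":0,"y":0.003,"z":0.001,"ax":0,"ay":0,"az":0.002,"jaw":0.02},{"x":0,"y":0.003,"z":0.001,"ax":0,"ay":0,"az":0.002,"jaw":0.02},{"x":0,"y":0.003,"z":0.001,"ax":0,"ay":0,"az":0.002,"jaw":0.02},{"x":0,"y":0.003,"z":0.001,"ax":0,"ay":0,"az":0.002,"jaw":0.02},{"x":0,"y":0.003,"z":0.001,"ax":0,"ay":0,"az":0.002,"jaw":0.02},{"x":0,"y":0.003,"z":0.001,"ax":0,"ay":0,"az":0.002,"jaw":0.02}]}' 45
python3 - <<'E'
from h import *
st();delta(CAP[2]+tool(25)@[0,0,21],tool(25))
E
```

```text
t: 4.6
eef_pos: [479.3, -266.1, 83.5]
tool_rot: [[0.897, -0.144, 0.417], [-0.131, -0.99, -0.06], [0.422, -0.001, -0.907]]
contact_force: [-0.7, 2.2, 1.0]
width: 45.9
gripper_force: 45.0
t 4.6 pos [ 479.3 -266.1   83.5] F [-0.66  2.17  1.03] M [0.526 0.717 0.219] w 45.9 g 45.0 j [-14.  17. -35. -10. -13. 105.] Mtool [ 0.4699 -0.7853 -0.0217] err
 d [ 0.0001 -0.0007 -0.0002] w [-0.0002  0.0012 -0.0017]
```

```bash

python3 -m handwheel '{"deltas":[{"x":0,"y":0,"z":-0.015,"ax":0,"ay":0,"az":0,"jaw":0.02},{"x":0,"y":0,"z":-0.03,"ax":0,"ay":0,"az":0,"jaw":0.02},{"x":0,"y":0,"z":-0.05,"ax":0,"ay":0,"az":0,"jaw":0.02},{"x":0,"y":0,"z":-0.08,"ax":0,"ay":0,"az":0,"jaw":0.02},{"x":0,"y":0,"z":-0.11,"ax":0,"ay":0,"az":0,"jaw":0.02},{"x":0,"y":0,"z":-0.14,"ax":0,"ay":0,"az":0,"jaw":0.02},{"x":0,"y":0,"z":-0.14,"ax":0,"ay":0,"az":0,"jaw":0.02},{"x":0,"y":0,"z":-0.14,"ax":0,"ay":0,"az":0,"jaw":0.02},{"x":0,"y":0,"z":-0.14,"ax":0,"ay":0,"az":0,"jaw":0.02}]}' >/dev/null
python3 - <<'E'
from h import *
st()
E
python3 -m handwheel '{"deltas":[{"x":0,"y":0,"z":0,"ax":0,"ay":-0.15,"az":0,"jaw":0.02},{"x":0,"y":0,"z":0,"ax":0,"ay":-0.3,"az":0,"jaw":0.02},{"x":0,"y":0,"z":0,"ax":0,"ay":-0.3,"az":0,"jaw":0.02},{"x":0,"y":0,"z":0,"ax":0,"ay":-0.3,"az":0,"jaw":0.02},{"x":0,"y":0,"z":0,"ax":0,"ay":-0.3,"az":0,"jaw":0.02},{"x":0,"y":0,"z":0,"ax":0,"ay":-0.3,"az":0,"jaw":0.02}]}' >/dev/null
python3 - <<'E'
from h import *
st()
E
python3 -m handwheel '{"deltas":[{"x":0,"y":0,"z":0,"ax":0,"ay":-0.15,"az":0,"jaw":0.02},{"x":0,"y":0,"z":0,"ax":0,"ay":-0.28,"az":0,"jaw":0.02},{"x":0,"y":0,"z":0,"ax":0,"ay":-0.28,"az":0,"jaw":0.02},{"x":0,"y":0,"z":0,"ax":0,"ay":-0.28,"az":0,"jaw":0.02},{"x":0,"y":0,"z":0,"ax":0,"ay":-0.28,"az":0,"jaw":0.02},{"x":0,"y":0,"z":0,"ax":0,"ay":-0.28,"az":0,"jaw":0.02},{"x":0,"y":0,"z":0,"ax":0,"ay":-0.28,"az":0,"jaw":0.02},{"x":0,"y":0,"z":0,"ax":0,"ay":-0.28,"az":0,"jaw":0.02}]}' >/dev/null
python3 - <<'E'
from h import *
st()
E
python3 -m handwheel '{"deltas":[{"x":0,"y":0,"z":0,"ax":0,"ay":-0.12,"az":0,"jaw":0.02},{"x":0,"y":0,"z":0,"ax":0,"ay":-0.12,"az":0,"jaw":0.02},{"x":0,"y":0,"z":0,"ax":0,"ay":-0.12,"az":0,"jaw":0.02},{"x":0,"y":0,"z":0,"ax":0,"ay":-0.12,"az":0,"jaw":0.02},{"x":0,"y":0,"z":0,"ax":0,"ay":-0.12,"az":0,"jaw":0.02},{"x":0,"y":0,"z":0,"ax":0,"ay":-0.12,"az":0,"jaw":0.02},{"x":0,"y":0,"z":0,"ax":0,"ay":-0.12,"az":0,"jaw":0.02},{"x":0,"y":0,"z":0,"ax":0,"ay":-0.12,"az":0,"jaw":0.02}]}' 
python3 - <<'E'
from h import *
st()
delta(CAP[2]+tool(25)@[0,0,21-140],tool(25))
E
```

```text
t 5.5 pos [ 419.9 -257.5  208.5] F [ 0.42  0.82 -2.98] M [ 0.182  1.16  -0.012] w 45.4 g 45.0 j [-14.   1. -34.  -5. -31. 100.] Mtool [ 0.0052 -1.1739  0.018 ] err
t 6.1 pos [ 419.8 -257.6  209.7] F [ 0.12  0.28 -1.97] M [ 0.048  0.364 -0.053] w 45.5 g 45.0 j [-13.   7. -24.  -1. -51.  95.] Mtool [-0.012  -0.3674  0.0527] err
t 6.9 pos [ 420.5 -257.8  210.9] F [ 0.16  0.48 -2.65] M [-0.032 -0.376 -0.05 ] w 45.6 g 45.0 j [-12.  14. -15.   1. -69.  94.] Mtool [0.0296 0.3766 0.0462] err
t: 7.7
eef_pos: [420.7, -257.8, 210.6]
tool_rot: [[0.955, -0.144, -0.259], [-0.139, -0.99, 0.038], [-0.261, -0.001, -0.965]]
contact_force: [-1.0, 0.4, -2.4]
width: 45.7
gripper_force: 45.0
t 7.7 pos [ 420.7 -257.8  210.6] F [-0.96  0.41 -2.4 ] M [-0.141 -0.738  0.029] w 45.7 g 45.0 j [-12.  18. -12.   1. -76.  93.] Mtool [-0.0396  0.7503 -0.0198] err
 d [-0.     -0.0009 -0.    ] w [-7.000e-04  7.008e-01 -1.700e-03]
```

```bash
cat >> h.py <<'E'
def avg(n=12):
    F=[];M=[]
    for _ in range(n):
        capture('top');s=state();F.append(s['contact_force']);M.append(s['tool_rot'].T@s['wrist_torque'])
    F,M=np.array(F),np.array(M);z=s['tool_rot'][:,2];x=s['tool_rot'][:,0]
    print('t',round(s['t'],2),'lean',np.degrees(np.arcsin(x[2])).round(2),'F',F.mean(0).round(2),F.std(0).round(2),'My',M.mean(0)[1].round(4),M.std(0)[1].round(3))
E
python3 -c "
from h import *
avg()"
python3 -m handwheel '{"deltas":[{"x":0,"y":0,"z":0,"ax":0,"ay":0.13,"az":0,"jaw":0.02},{"x":0,"y":0,"z":0,"ax":0,"ay":0.13,"az":0,"jaw":0.02},{"x":0,"y":0,"z":0,"ax":0,"ay":0.13,"az":0,"jaw":0.02},{"x":0,"y":0,"z":0,"ax":0,"ay":0.13,"az":0,"jaw":0.02}]}' >/dev/null
python3 -c "
from h import *
avg()"
python3 -m handwheel '{"deltas":[{"x":0,"y":0,"z":0,"ax":0,"ay":0.13,"az":0,"jaw":0.02},{"x":0,"y":0,"z":0,"ax":0,"ay":0.26,"az":0,"jaw":0.02},{"x":0,"y":0,"z":0,"ax":0,"ay":0.26,"az":0,"jaw":0.02},{"x":0,"y":0,"z":0,"ax":0,"ay":0.26,"az":0,"jaw":0.02},{"x":0,"y":0,"z":0,"ax":0,"ay":0.26,"az":0,"jaw":0.02},{"x":0,"y":0,"z":0,"ax":0,"ay":0.26,"az":0,"jaw":0.02},{"x":0,"y":0,"z":0,"ax":0,"ay":0.26,"az":0,"jaw":0.02}]}' >/dev/null
python3 -c "
from h import *
avg()"
python3 -m handwheel '{"deltas":[{"x":0,"y":0,"z":0,"ax":0,"ay":0.13,"az":0,"jaw":0.02},{"x":0,"y":0,"z":0,"ax":0,"ay":0.13,"az":0,"jaw":0.02},{"x":0,"y":0,"z":0,"ax":0,"ay":0.13,"az":0,"jaw":0.02},{"x":0,"y":0,"z":0,"ax":0,"ay":0.13,"az":0,"jaw":0.02}]}' >/dev/null
python3 -c "
from h import *
avg()"
```

```text
t 8.3 lean -15.18 F [-0.16  0.02 -2.55] [0.47 0.49 0.39] My 0.7372 0.025
t 9.3 lean -7.74 F [-0.03  0.06 -2.5 ] [0.46 0.42 0.5 ] My 0.3839 0.025
t 10.6 lean 7.17 F [ 0.2  -0.13 -2.12] [0.33 0.57 0.61] My -0.3493 0.026
t 11.6 lean 14.61 F [-0.04 -0.08 -2.41] [0.56 0.38 0.68] My -0.7036 0.018
```

No step in the moment and only 0.25 kg, so housing 2 has no ball. I put it back.

```bash
python3 -c "
from h import *
delta(CAP[2]+tool(25)@[0,0,21-60],tool(25))"
```

```text
d [ 0.0144 -0.0009  0.0785] w [-0.0003  0.1814 -0.0017]
```

```bash

python3 -m handwheel '{"deltas":[{"x":0,"y":0,"z":0,"ax":0,"ay":0.14,"az":0,"jaw":0.02},{"x":0.007,"y":-0.001,"z":0.03,"ax":0,"ay":0.181,"az":-0.002,"jaw":0.02},{"x":0.0144,"y":-0.001,"z":0.06,"ax":0,"ay":0.181,"az":-0.002,"jaw":0.02},{"x":0.0144,"y":-0.001,"z":0.0785,"ax":0,"ay":0.181,"az":-0.002,"jaw":0.02},{"x":0.0144,"y":-0.001,"z":0.0785,"ax":0,"ay":0.181,"az":-0.002,"jaw":0.02},{"x":0.0144,"y":-0.001,"z":0.0785,"ax":0,"ay":0.181,"az":-0.002,"jaw":0.02},{"x":0.0144,"y":-0.001,"z":0.0785,"ax":0,"ay":0.181,"az":-0.002,"jaw":0.02}]}' >/dev/null
python3 -c "
from h import *
delta([479.3,-266.1,83.5],tool(25))"
```

```text
d [-0.0013  0.0007  0.0612] w [ 0.     -0.0019  0.0007]
```

```bash

python3 -m handwheel '{"deltas":[{"x":-0.001,"y":0.0005,"z":0.012,"ax":0,"ay":-0.002,"az":0,"jaw":0.02},{"x":-0.001,"y":0.0005,"z":0.022,"ax":0,"ay":-0.002,"az":0,"jaw":0.02},{"x":-0.001,"y":0.0005,"z":0.03,"ax":0,"ay":-0.002,"az":0,"jaw":0.02},{"x":-0.001,"y":0.0005,"z":0.037,"ax":0,"ay":-0.002,"az":0,"jaw":0.02},{"x":-0.001,"y":0.0005,"z":0.044,"ax":0,"ay":-0.002,"az":0,"jaw":0.02},{"x":-0.001,"y":0.0005,"z":0.05,"ax":0,"ay":-0.002,"az":0,"jaw":0.02},{"x":-0.001,"y":0.0005,"z":0.056,"ax":0,"ay":-0.002,"az":0,"jaw":0.02},{"x":-0.001,"y":0.0005,"z":0.06,"ax":0,"ay":-0.002,"az":0,"jaw":0.02},{"x":-0.001,"y":0.0005,"z":0.06,"ax":0,"ay":-0.002,"az":0,"jaw":0.02}]}'
python3 -c "
from h import *
st();delta([479.3,-266.1,83.5],tool(25))"
```

```text
t: 13.2
eef_pos: [479.3, -265.7, 83.5]
tool_rot: [[0.897, -0.142, 0.418], [-0.129, -0.99, -0.06], [0.422, 0.0, -0.907]]
contact_force: [3.0, -0.2, -2.6]
width: 45.8
gripper_force: 45.0
t 13.2 pos [ 479.3 -265.7   83.5] F [ 3.05 -0.21 -2.57] M [0.062 0.119 0.097] w 45.8 g 45.0 j [-14.  17. -35. -10. -13. 105.] Mtool [ 0.0814 -0.1265 -0.0687] err
 d [0.0001 0.0004 0.    ] w [-0.0001  0.0008  0.0005]
```

```bash

python3 -m handwheel '{"deltas":[{"x":0,"y":0,"z":0,"ax":0,"ay":0,"az":0,"jaw":0.087},{"x":0,"y":0,"z":0,"ax":0,"ay":0,"az":0,"jaw":0.087},{"x":0,"y":0,"z":0,"ax":0,"ay":0,"az":0,"jaw":0.087},{"x":0,"y":0,"z":0,"ax":0,"ay":0,"az":0,"jaw":0.087},{"x":0,"y":0,"z":0,"ax":0,"ay":0,"az":0,"jaw":0.087},{"x":0,"y":0,"z":-0.04,"ax":0,"ay":0,"az":0,"jaw":0.087},{"x":0,"y":0,"z":-0.08,"ax":0,"ay":0,"az":0,"jaw":0.087},{"x":0,"y":0,"z":-0.13,"ax":0,"ay":0,"az":0,"jaw":0.087},{"x":0,"y":-0.04,"z":-0.13,"ax":0,"ay":0,"az":0,"jaw":0.087},{"x":0,"y":-0.08,"z":-0.13,"ax":0,"ay":0,"az":0,"jaw":0.087}]}'
python3 -c "
from h import *
c=camera_params('wrist');p,d=capture('wrist');P=cloud('wrist',d,c)
for x in spot_in('wrist','housing_1'):
    b=caps(P,None,[list(map(int,x['bbox']))])[0];print(b[0].round(1),b[1].round(3),np.round(b[2][1],1))
delta(CAP[1]+tool(25)@[0,0,21-60],tool(25))"
```

```text
t: 14.2
eef_pos: [436.1, -178.9, 203.7]
tool_rot: [[0.895, -0.147, 0.421], [-0.133, -0.989, -0.061], [0.426, -0.001, -0.905]]
contact_force: [-0.4, 0.8, -1.1]
width: 86.6
gripper_force: 0.0
[ 460.4 -362.8  104.7] [-0.415  0.087  0.906] [46.6 95.3]
[ 483.9 -164.8  102.7] [-0.42   0.057  0.906] [ 45.9 105. ]
[ 470.2 -264.4  103. ] [-0.418  0.069  0.906] [ 45.9 104.7]
 d [ 0.0019 -0.0168  0.0706] w [-0.0026  0.002   0.0061]
```

Housing 2 is home: cap within 0.4 mm of before. Now housing 1.

```bash

python3 -m handwheel '{"deltas":[{"x":0.002,"y":-0.017,"z":0.03,"ax":-0.003,"ay":0.002,"az":0.006,"jaw":0.087},{"x":0.002,"y":-0.017,"z":0.0706,"ax":-0.003,"ay":0.002,"az":0.006,"jaw":0.087},{"x":0.002,"y":-0.017,"z":0.0706,"ax":-0.003,"ay":0.002,"az":0.006,"jaw":0.087},{"x":0.002,"y":-0.017,"z":0.0706,"ax":-0.003,"ay":0.002,"az":0.006,"jaw":0.087}]}' >/dev/null
python3 -c "
from h import *
delta(CAP[1]+tool(25)@[0,0,21],tool(25))"
```

```text
d [-0.0012 -0.0034  0.0586] w [ 0.0025  0.0008 -0.0063]
```

```bash

python3 -m handwheel '{"deltas":[{"x":-0.001,"y":-0.003,"z":0.02,"ax":0.002,"ay":0,"az":-0.006,"jaw":0.087},{"x":-0.001,"y":-0.003,"z":0.04,"ax":0.002,"ay":0,"az":-0.006,"jaw":0.087},{"x":-0.001,"y":-0.003,"z":0.0586,"ax":0.002,"ay":0,"az":-0.006,"jaw":0.087},{"x":-0.001,"y":-0.003,"z":0.0586,"ax":0.002,"ay":0,"az":-0.006,"jaw":0.087},{"x":-0.001,"y":-0.003,"z":0.0586,"ax":0.002,"ay":0,"az":-0.006,"jaw":0.087},{"x":-0.001,"y":-0.003,"z":0.0586,"ax":0.002,"ay":0,"az":-0.006,"jaw":0.087}]}' >/dev/null
python3 -c "
from h import *
st();delta(CAP[1]+tool(25)@[0,0,21],tool(25))"
```

```text
t 15.3 pos [ 496.3 -176.6   99.2] F [-0.28 -0.37  0.35] M [0.017 0.891 0.031] w 86.6 g 0.0 j [ -1.  14. -43.   7.  -9.  77.] Mtool [-0.0878 -0.8858 -0.0487] err
 d [-0.0102 -0.0089  0.0127] w [-0.0278  0.0195  0.0001]
```

Joint 5 is at its limit here. I'll grasp housing 1 with the tool tilted less, at 17° lean. The pads still lie flat on the sides.

```bash
cat >> h.py <<'E'
def gp(k,lean,up=0):
    "TCP for grasp of housing k with tool at given lean, raised up mm along the pocket lean"
    n=-tool(25)[:,2]
    return CAP[k]-16*n+up*n+5*tool(lean)[:,2]
E
sed -i 's/484.6,-165.5,102.8/484.3,-165.3,102.8/' h.py
python3 -c "
from h import *
delta(gp(1,17,45),tool(17))"
```

```text
d [-0.0121 -0.0103 -0.0325] w [-0.0278 -0.1202  0.0021]
```

```bash

python3 -m handwheel '{"deltas":[{"x":-0.012,"y":-0.01,"z":-0.0325,"ax":-0.028,"ay":-0.12,"az":0.002,"jaw":0.087},{"x":-0.012,"y":-0.01,"z":-0.0325,"ax":-0.028,"ay":-0.12,"az":0.002,"jaw":0.087},{"x":-0.012,"y":-0.01,"z":-0.0325,"ax":-0.028,"ay":-0.12,"az":0.002,"jaw":0.087},{"x":-0.012,"y":-0.01,"z":-0.0325,"ax":-0.028,"ay":-0.12,"az":0.002,"jaw":0.087}]}' >/dev/null
python3 -c "
from h import *
st();delta(gp(1,17),tool(17))"
```

```text
t 15.7 pos [ 473.2 -164.   122.8] F [ 0.43 -0.68 -0.74] M [ 0.038  0.64  -0.019] w 86.9 g 0.0 j [  1.  11. -40.   7. -23.  75.] Mtool [-0.0566 -0.6391  0.0032] err
 d [ 0.0072 -0.0003  0.0433] w [0.     0.0018 0.0001]
```

```bash

python3 -m handwheel '{"deltas":[{"x":0.003,"y":0,"z":0.02,"ax":0,"ay":0.002,"az":0,"jaw":0.087},{"x":0.006,"y":0,"z":0.035,"ax":0,"ay":0.002,"az":0,"jaw":0.087},{"x":0.0072,"y":0,"z":0.0433,"ax":0,"ay":0.002,"az":0,"jaw":0.087},{"x":0.0072,"y":0,"z":0.0433,"ax":0,"ay":0.002,"az":0,"jaw":0.087},{"x":0.0072,"y":0,"z":0.0433,"ax":0,"ay":0.002,"az":0,"jaw":0.087},{"x":0.0072,"y":0,"z":0.0433,"ax":0,"ay":0.002,"az":0,"jaw":0.087}]}' >/dev/null
python3 -c "
from h import *
st();delta(gp(1,17),tool(17))"
```

```text
t 16.3 pos [ 493.  -166.9   84. ] F [-0.26 -0.64  0.32] M [0.018 0.544 0.049] w 86.5 g 0.0 j [  0.  16. -41.   9. -16.  73.] Mtool [-0.0429 -0.5408 -0.0646] err
 d [-0.0007 -0.0003  0.0002] w [ 0.0003 -0.0002  0.0002]
```

Aligned. Grip, lift 100 mm along the lean, then measure on both sides. In tool axes the lift at 8° relative is x ≈ -0.139·L, z ≈ -0.990·L.

```bash

python3 -m handwheel '{"deltas":[{"x":0,"y":0,"z":0,"ax":0,"ay":0,"az":0,"jaw":0.02},{"x":0,"y":0,"z":0,"ax":0,"ay":0,"az":0,"jaw":0.02},{"x":0,"y":0,"z":0,"ax":0,"ay":0,"az":0,"jaw":0.02},{"x":0,"y":0,"z":0,"ax":0,"ay":0,"az":0,"jaw":0.02},{"x":0,"y":0,"z":0,"ax":0,"ay":0,"az":0,"jaw":0.02},{"x":0,"y":0,"z":0,"ax":0,"ay":0,"az":0,"jaw":0.02},{"x":0,"y":0,"z":0,"ax":0,"ay":0,"az":0,"jaw":0.02},{"x":0,"y":0,"z":0,"ax":0,"ay":0,"az":0,"jaw":0.02}]}' 45
python3 -c "
from h import *
st()"
python3 -m handwheel '{"deltas":[{"x":-0.0021,"y":0,"z":-0.0149,"ax":0,"ay":0,"az":0,"jaw":0.02},{"x":-0.0049,"y":0,"z":-0.0347,"ax":0,"ay":0,"az":0,"jaw":0.02},{"x":-0.0084,"y":0,"z":-0.0594,"ax":0,"ay":0,"az":0,"jaw":0.02},{"x":-0.0125,"y":0,"z":-0.0891,"ax":0,"ay":0,"az":0,"jaw":0.02},{"x":-0.0167,"y":0,"z":-0.119,"ax":0,"ay":0,"az":0,"jaw":0.02},{"x":-0.0195,"y":0,"z":-0.139,"ax":0,"ay":0,"az":0,"jaw":0.02},{"x":-0.0195,"y":0,"z":-0.139,"ax":0,"ay":0,"az":0,"jaw":0.02},{"x":-0.0195,"y":0,"z":-0.139,"ax":0,"ay":0,"az":0,"jaw":0.02}]}' >/dev/null
python3 -c "
from h import *
avg(10)"
```

```text
t: 17.1
eef_pos: [493.1, -166.7, 83.6]
tool_rot: [[0.947, -0.142, 0.289], [-0.136, -0.99, -0.042], [0.292, 0.0, -0.956]]
contact_force: [-0.3, 1.3, 0.8]
width: 45.7
gripper_force: 45.0
t 17.1 pos [ 493.1 -166.7   83.6] F [-0.35  1.28  0.84] M [0.469 0.592 0.119] w 45.7 g 45.0 j [  0.  16. -41.   9. -16.  73.] Mtool [ 0.3983 -0.6531 -0.0032] err
t 18.4 lean 16.91 F [ 0.01  0.08 -3.11] [0.7  0.5  0.56] My -0.8556 0.023
```

```bash

python3 -m handwheel '{"deltas":[{"x":0,"y":0,"z":0,"ax":0,"ay":-0.14,"az":0,"jaw":0.02},{"x":0,"y":0,"z":0,"ax":0,"ay":-0.28,"az":0,"jaw":0.02},{"x":0,"y":0,"z":0,"ax":0,"ay":-0.28,"az":0,"jaw":0.02},{"x":0,"y":0,"z":0,"ax":0,"ay":-0.28,"az":0,"jaw":0.02},{"x":0,"y":0,"z":0,"ax":0,"ay":-0.28,"az":0,"jaw":0.02}]}' >/dev/null
python3 -c "
from h import *
avg(12)"
python3 -m handwheel '{"deltas":[{"x":0,"y":0,"z":0,"ax":0,"ay":-0.14,"az":0,"jaw":0.02},{"x":0,"y":0,"z":0,"ax":0,"ay":-0.28,"az":0,"jaw":0.02},{"x":0,"y":0,"z":0,"ax":0,"ay":-0.28,"az":0,"jaw":0.02},{"x":0,"y":0,"z":0,"ax":0,"ay":-0.28,"az":0,"jaw":0.02},{"x":0,"y":0,"z":0,"ax":0,"ay":-0.28,"az":0,"jaw":0.02},{"x":0,"y":0,"z":0,"ax":0,"ay":-0.28,"az":0,"jaw":0.02},{"x":0,"y":0,"z":0,"ax":0,"ay":-0.28,"az":0,"jaw":0.02},{"x":0,"y":0,"z":0,"ax":0,"ay":-0.28,"az":0,"jaw":0.02}]}' >/dev/null
python3 -c "
from h import *
avg(12)"
python3 -m handwheel '{"deltas":[{"x":0,"y":0,"z":0,"ax":0,"ay":-0.14,"az":0,"jaw":0.02},{"x":0,"y":0,"z":0,"ax":0,"ay":-0.14,"az":0,"jaw":0.02},{"x":0,"y":0,"z":0,"ax":0,"ay":-0.14,"az":0,"jaw":0.02},{"x":0,"y":0,"z":0,"ax":0,"ay":-0.14,"az":0,"jaw":0.02}]}' >/dev/null
python3 -c "
from h import *
avg(12)
delta(gp(1,17,60),tool(17))"
```

```text
t 19.5 lean 0.92 F [-0.04 -0.22 -2.95] [0.35 0.42 0.32] My -0.0442 0.032
t 20.9 lean -15.13 F [-0.01 -0.13 -2.78] [0.34 0.52 0.58] My 0.7981 0.026
t 21.9 lean -23.14 F [ 0.34  0.19 -2.68] [0.54 0.48 0.51] My 1.176 0.018
 d [ 0.0593 -0.0003  0.054 ] w [5.000e-04 7.006e-01 1.000e-04]
```

No step and 0.29 kg, so housing 1 has no ball. I return it.

```bash

python3 -m handwheel '{"deltas":[{"x":0,"y":0,"z":0,"ax":0,"ay":0.14,"az":0,"jaw":0.02},{"x":0,"y":0,"z":0,"ax":0,"ay":0.28,"az":0,"jaw":0.02},{"x":0,"y":0,"z":0,"ax":0,"ay":0.42,"az":0,"jaw":0.02},{"x":0.01,"y":0,"z":0.01,"ax":0,"ay":0.56,"az":0,"jaw":0.02},{"x":0.03,"y":0,"z":0.025,"ax":0,"ay":0.7,"az":0,"jaw":0.02},{"x":0.0593,"y":0,"z":0.054,"ax":0,"ay":0.7,"az":0,"jaw":0.02},{"x":0.0593,"y":0,"z":0.054,"ax":0,"ay":0.7,"az":0,"jaw":0.02},{"x":0.0593,"y":0,"z":0.054,"ax":0,"ay":0.7,"az":0,"jaw":0.02},{"x":0.0593,"y":0,"z":0.054,"ax":0,"ay":0.7,"az":0,"jaw":0.02}]}' >/dev/null
python3 -c "
from h import *
delta([493.1,-166.7,83.6],tool(17))"
```

```text
d [ 0.0074 -0.0001  0.0606] w [ 0.0004 -0.0014  0.0006]
```

```bash

python3 -m handwheel '{"deltas":[{"x":0.001,"y":0,"z":0.014,"ax":0,"ay":-0.001,"az":0,"jaw":0.02},{"x":0.0023,"y":0,"z":0.024,"ax":0,"ay":-0.001,"az":0,"jaw":0.02},{"x":0.0034,"y":0,"z":0.032,"ax":0,"ay":-0.001,"az":0,"jaw":0.02},{"x":0.0045,"y":0,"z":0.04,"ax":0,"ay":-0.001,"az":0,"jaw":0.02},{"x":0.0055,"y":0,"z":0.047,"ax":0,"ay":-0.001,"az":0,"jaw":0.02},{"x":0.0065,"y":0,"z":0.054,"ax":0,"ay":-0.001,"az":0,"jaw":0.02},{"x":0.0071,"y":0,"z":0.058,"ax":0,"ay":-0.001,"az":0,"jaw":0.02},{"x":0.0074,"y":0,"z":0.0602,"ax":0,"ay":-0.001,"az":0,"jaw":0.02},{"x":0.0074,"y":0,"z":0.0602,"ax":0,"ay":-0.001,"az":0,"jaw":0.02}]}'
python3 -c "
from h import *
st();delta([493.1,-166.7,83.6],tool(17))"
```

```text
t: 23.7
eef_pos: [493.0, -166.6, 83.6]
tool_rot: [[0.946, -0.142, 0.291], [-0.135, -0.99, -0.042], [0.294, 0.0, -0.956]]
contact_force: [0.2, -0.0, 4.2]
width: 45.8
gripper_force: 45.0
t 23.7 pos [ 493.  -166.6   83.6] F [ 0.19 -0.02  4.23] M [ 0.007 -0.017  0.139] w 45.8 g 45.0 j [  0.  16. -41.   9. -16.  73.] Mtool [ 0.0502  0.016  -0.1303] err
 d [ 0.0001  0.0001 -0.    ] w [ 0.0001 -0.0014  0.001 ]
```

```bash

python3 -m handwheel '{"deltas":[{"x":0,"y":0,"z":0,"ax":0,"ay":0,"az":0,"jaw":0.087},{"x":0,"y":0,"z":0,"ax":0,"ay":0,"az":0,"jaw":0.087},{"x":0,"y":0,"z":0,"ax":0,"ay":0,"az":0,"jaw":0.087},{"x":0,"y":0,"z":0,"ax":0,"ay":0,"az":0,"jaw":0.087},{"x":0,"y":0,"z":0,"ax":0,"ay":0,"az":0,"jaw":0.087},{"x":-0.006,"y":0,"z":-0.04,"ax":0,"ay":0,"az":0,"jaw":0.087},{"x":-0.011,"y":0,"z":-0.08,"ax":0,"ay":0,"az":0,"jaw":0.087},{"x":-0.018,"y":0,"z":-0.129,"ax":0,"ay":0,"az":0,"jaw":0.087},{"x":-0.018,"y":0.05,"z":-0.129,"ax":0,"ay":0,"az":0,"jaw":0.087},{"x":-0.018,"y":0.1,"z":-0.129,"ax":0,"ay":0,"az":0,"jaw":0.087}]}'>/dev/null
python3 -c "
from h import *
c=camera_params('wrist');p,d=capture('wrist');P=cloud('wrist',d,c)
for x in spot_in('wrist','housing_1'):
    b=caps(P,None,[list(map(int,x['bbox']))])[0];print(b[0].round(1),b[1].round(3),np.round(b[2][1],1))
st();delta(gp(3,22,45),tool(22))"
```

```text
[ 483.7 -166.2  102.6] [-0.421  0.048  0.906] [ 46.1 105.4]
[ 469.9 -265.1  102.8] [-0.42   0.061  0.906] [ 46.2 103.6]
[ 456.1 -362.4  102.8] [-0.419  0.069  0.905] [ 46.  104.5]
t 24.8 pos [ 422.6 -262.2  201.8] F [-0.17  0.38 -0.65] M [0.113 0.649 0.038] w 86.8 g 0.0 j [-14.   4. -30.  -2. -39.  97.] Mtool [ 0.0246 -0.6584 -0.0327] err
 d [0.0136 0.0942 0.0852] w [ 0.0033  0.0862 -0.007 ]
```

All three caps are in place. On to housing 3.

```bash

python3 -m handwheel '{"deltas":[{"x":0.005,"y":0.05,"z":0.0,"ax":0.003,"ay":0.086,"az":-0.007,"jaw":0.087},{"x":0.0136,"y":0.0942,"z":0.02,"ax":0.003,"ay":0.086,"az":-0.007,"jaw":0.087},{"x":0.0136,"y":0.0942,"z":0.06,"ax":0.003,"ay":0.086,"az":-0.007,"jaw":0.087},{"x":0.0136,"y":0.0942,"z":0.0852,"ax":0.003,"ay":0.086,"az":-0.007,"jaw":0.087},{"x":0.0136,"y":0.0942,"z":0.0852,"ax":0.003,"ay":0.086,"az":-0.007,"jaw":0.087},{"x":0.0136,"y":0.0942,"z":0.0852,"ax":0.003,"ay":0.086,"az":-0.007,"jaw":0.087}]}'>/dev/null
python3 -c "
from h import *
st();delta(gp(3,22),tool(22))"
```

```text
t 25.4 pos [ 447.2 -356.3  123. ] F [-0.35 -0.78  0.79] M [0.056 0.708 0.004] w 87.3 g 0.0 j [-26.  17. -24. -14. -29. 120.] Mtool [-0.0352 -0.7087 -0.0182] err
 d [0.0026 0.0051 0.0434] w [-0.0032  0.0043  0.0078]
```

```bash

python3 -m handwheel '{"deltas":[{"x":0.0026,"y":0.005,"z":0.01,"ax":-0.003,"ay":0.004,"az":0.007,"jaw":0.087},{"x":0.0026,"y":0.005,"z":0.025,"ax":-0.003,"ay":0.004,"az":0.007,"jaw":0.087},{"x":0.0026,"y":0.005,"z":0.0434,"ax":-0.003,"ay":0.004,"az":0.007,"jaw":0.087},{"x":0.0026,"y":0.005,"z":0.0434,"ax":-0.003,"ay":0.004,"az":0.007,"jaw":0.087},{"x":0.0026,"y":0.005,"z":0.0434,"ax":-0.003,"ay":0.004,"az":0.007,"jaw":0.087},{"x":0.0026,"y":0.005,"z":0.0434,"ax":-0.003,"ay":0.004,"az":0.007,"jaw":0.087}]}'>/dev/null
python3 -c "
from h import *
st();delta(gp(3,22),tool(22))"
```

```text
t 26.0 pos [ 465.3 -364.    84.6] F [ 0.22  0.02 -0.81] M [ 0.085  0.753 -0.022] w 87.0 g 0.0 j [-26.  22. -23. -16. -25. 122.] Mtool [-0.0295 -0.7574  0.011 ] err
 d [-0.0007 -0.0002  0.0007] w [ 0.0005 -0.0022  0.0006]
```

```bash

python3 -m handwheel '{"deltas":[{"x":0,"y":0,"z":0,"ax":0,"ay":0,"az":0,"jaw":0.02},{"x":0,"y":0,"z":0,"ax":0,"ay":0,"az":0,"jaw":0.02},{"x":0,"y":0,"z":0,"ax":0,"ay":0,"az":0,"jaw":0.02},{"x":0,"y":0,"z":0,"ax":0,"ay":0,"az":0,"jaw":0.02},{"x":0,"y":0,"z":0,"ax":0,"ay":0,"az":0,"jaw":0.02},{"x":0,"y":0,"z":0,"ax":0,"ay":0,"az":0,"jaw":0.02},{"x":0,"y":0,"z":0,"ax":0,"ay":0,"az":0,"jaw":0.02},{"x":0,"y":0,"z":0,"ax":0,"ay":0,"az":0,"jaw":0.02}]}' 50 | tail -2
python3 -c "
from h import *
st()"
python3 -m handwheel '{"deltas":[{"x":-0.0008,"y":0,"z":-0.015,"ax":0,"ay":0,"az":0,"jaw":0.02},{"x":-0.0018,"y":0,"z":-0.035,"ax":0,"ay":0,"az":0,"jaw":0.02},{"x":-0.0031,"y":0,"z":-0.06,"ax":0,"ay":0,"az":0,"jaw":0.02},{"x":-0.0047,"y":0,"z":-0.09,"ax":0,"ay":0,"az":0,"jaw":0.02},{"x":-0.0063,"y":0,"z":-0.12,"ax":0,"ay":0,"az":0,"jaw":0.02},{"x":-0.0073,"y":0,"z":-0.14,"ax":0,"ay":0,"az":0,"jaw":0.02},{"x":-0.0073,"y":0,"z":-0.14,"ax":0,"ay":0,"az":0,"jaw":0.02},{"x":-0.0073,"y":0,"z":-0.14,"ax":0,"ay":0,"az":0,"jaw":0.02}]}' >/dev/null
python3 -c "
from h import *
avg(10)"
python3 -m handwheel '{"deltas":[{"x":0,"y":0,"z":0,"ax":0,"ay":-0.14,"az":0,"jaw":0.02},{"x":0,"y":0,"z":0,"ax":0,"ay":-0.28,"az":0,"jaw":0.02},{"x":0,"y":0,"z":0,"ax":0,"ay":-0.28,"az":0,"jaw":0.02},{"x":0,"y":0,"z":0,"ax":0,"ay":-0.28,"az":0,"jaw":0.02},{"x":0,"y":0,"z":0,"ax":0,"ay":-0.28,"az":0,"jaw":0.02}]}' >/dev/null
python3 -c "
from h import *
avg(12)"
python3 -m handwheel '{"deltas":[{"x":0,"y":0,"z":0,"ax":0,"ay":-0.14,"az":0,"jaw":0.02},{"x":0,"y":0,"z":0,"ax":0,"ay":-0.28,"az":0,"jaw":0.02},{"x":0,"y":0,"z":0,"ax":0,"ay":-0.42,"az":0,"jaw":0.02},{"x":0,"y":0,"z":0,"ax":0,"ay":-0.42,"az":0,"jaw":0.02},{"x":0,"y":0,"z":0,"ax":0,"ay":-0.42,"az":0,"jaw":0.02},{"x":0,"y":0,"z":0,"ax":0,"ay":-0.42,"az":0,"jaw":0.02},{"x":0,"y":0,"z":0,"ax":0,"ay":-0.42,"az":0,"jaw":0.02},{"x":0,"y":0,"z":0,"ax":0,"ay":-0.42,"az":0,"jaw":0.02},{"x":0,"y":0,"z":0,"ax":0,"ay":-0.42,"az":0,"jaw":0.02}]}' >/dev/null
python3 -c "
from h import *
avg(12);st()"
```

```text
width: 45.9
gripper_force: 50.0
t 26.8 pos [ 464.9 -363.9   83.8] F [-0.68 -0.42  1.02] M [0.183 0.769 0.002] w 45.9 g 50.0 j [-26.  22. -24. -16. -25. 122.] Mtool [ 0.0673 -0.7871  0.0252] err
t 28.1 lean 22.02 F [-0.24  0.32 -3.76] [0.61 0.5  0.47] My -1.152 0.033
t 29.2 lean 6.02 F [ 0.22  0.04 -3.63] [0.48 0.47 0.39] My -0.2835 0.025
t 30.7 lean -18.05 F [-0.13  0.17 -3.72] [0.43 0.43 0.41] My 0.9747 0.029
t 30.7 pos [ 406.2 -355.4  210.7] F [-0.52  0.36 -3.72] M [-0.169 -0.994  0.002] w 45.6 g 50.0 j [-22.  23.  -6.   4. -79. 102.] Mtool [-0.0246  1.0083  0.0064] err
```

Housing 3 weighs 0.38 kg and its moment shows a step of about -0.08 N m when rocked over, so it holds the ball. It goes to the tray.

```bash
python3 -c "
from h import *
R=tool(-3,0);delta(np.array([492,222,62+90])+5*R[:,2],R)
delta(np.array([450,60,230]),R)"
```

```text
d [ 0.0219 -0.5837  0.0598] w [-0.0261  0.2623 -0.1411]
 d [-0.0211 -0.4174 -0.0134] w [-0.0261  0.2623 -0.1411]
```

```bash

python3 -m handwheel '{"deltas":[{"x":-0.008,"y":-0.03,"z":-0.014,"ax":-0.026,"ay":0.13,"az":-0.07,"jaw":0.02},{"x":-0.018,"y":-0.078,"z":-0.014,"ax":-0.026,"ay":0.262,"az":-0.141,"jaw":0.02},{"x":-0.021,"y":-0.126,"z":-0.014,"ax":-0.026,"ay":0.262,"az":-0.141,"jaw":0.02},{"x":-0.021,"y":-0.175,"z":-0.014,"ax":-0.026,"ay":0.262,"az":-0.141,"jaw":0.02},{"x":-0.021,"y":-0.224,"z":-0.014,"ax":-0.026,"ay":0.262,"az":-0.141,"jaw":0.02},{"x":-0.021,"y":-0.272,"z":-0.014,"ax":-0.026,"ay":0.262,"az":-0.141,"jaw":0.02},{"x":-0.021,"y":-0.32,"z":-0.014,"ax":-0.026,"ay":0.262,"az":-0.141,"jaw":0.02},{"x":-0.021,"y":-0.368,"z":-0.014,"ax":-0.026,"ay":0.262,"az":-0.141,"jaw":0.02},{"x":-0.021,"y":-0.4174,"z":-0.014,"ax":-0.026,"ay":0.262,"az":-0.141,"jaw":0.02},{"x":-0.021,"y":-0.4174,"z":-0.014,"ax":-0.026,"ay":0.262,"az":-0.141,"jaw":0.02}]}' 
python3 -c "
from h import *
R=tool(-3,0);delta(np.array([492,222,62+60])+5*R[:,2],R)"
```

```text
t: 31.7
eef_pos: [451.4, 64.7, 231.0]
tool_rot: [[0.999, 0.007, -0.051], [0.007, -1.0, 0.001], [-0.051, -0.001, -0.999]]
contact_force: [0.6, -0.4, -3.3]
width: 45.7
gripper_force: 50.0
 d [ 0.0472 -0.1569  0.1119] w [-0.001  -0.0018  0.0069]
```

```bash

python3 -m handwheel '{"deltas":[{"x":0.02,"y":-0.04,"z":0,"ax":0,"ay":0,"az":0.007,"jaw":0.02},{"x":0.04,"y":-0.08,"z":0,"ax":0,"ay":0,"az":0.007,"jaw":0.02},{"x":0.047,"y":-0.12,"z":0.01,"ax":0,"ay":-0.002,"az":0.007,"jaw":0.02},{"x":0.047,"y":-0.157,"z":0.04,"ax":0,"ay":-0.002,"az":0.007,"jaw":0.02},{"x":0.047,"y":-0.157,"z":0.08,"ax":0,"ay":-0.002,"az":0.007,"jaw":0.02},{"x":0.047,"y":-0.157,"z":0.112,"ax":0,"ay":-0.002,"az":0.007,"jaw":0.02},{"x":0.047,"y":-0.157,"z":0.112,"ax":0,"ay":-0.002,"az":0.007,"jaw":0.02},{"x":0.047,"y":-0.157,"z":0.112,"ax":0,"ay":-0.002,"az":0.007,"jaw":0.02}]}' >/dev/null
python3 -c "
from h import *
st();R=tool(-3,0);delta(np.array([492,222,62])+5*R[:,2],R)
p,d=capture('scene');cv2.imwrite('pics/s2.png',cv2.resize(p[110:310,60:320,::-1],(780,600)))"
```

```text
t 32.5 pos [491.9 216.6 116.8] F [ 0.67  0.04 -1.44] M [ 0.01  -0.259 -0.03 ] w 45.7 g 50.0 j [ 40.  22. -18.  -2. -52.  51.] Mtool [0.0129 0.2593 0.0302] err
 d [ 0.0031 -0.0055  0.0597] w [ 0.0011  0.0021 -0.0066]
```

View pics/s2.png

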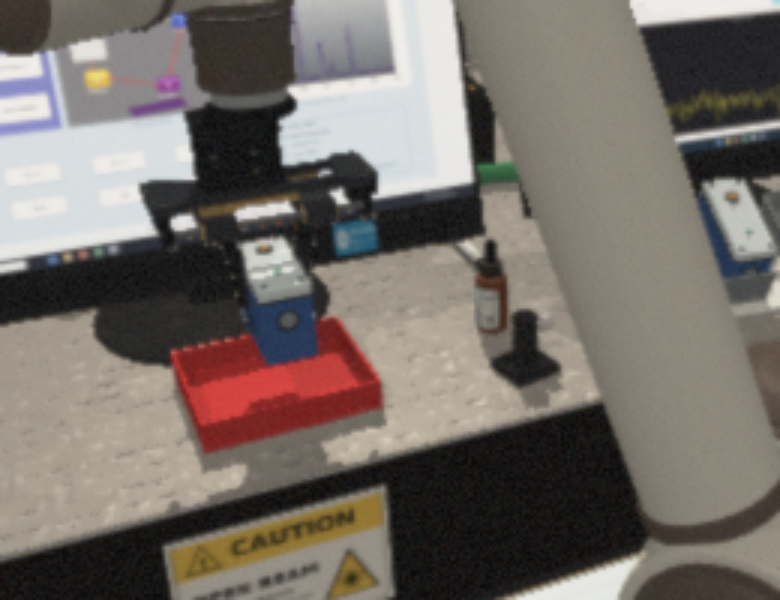

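The housing (at about 285,300) hangs upright above the red tray (277,385). The dropper (490,290) and post holder (525,350) are undisturbed. I lower it.

```bash

python3 -m handwheel '{"deltas":[{"x":0.003,"y":-0.005,"z":0.015,"ax":0,"ay":0.002,"az":-0.006,"jaw":0.02},{"x":0.003,"y":-0.005,"z":0.03,"ax":0,"ay":0.002,"az":-0.006,"jaw":0.02},{"x":0.003,"y":-0.005,"z":0.042,"ax":0,"ay":0.002,"az":-0.006,"jaw":0.02},{"x":0.003,"y":-0.005,"z":0.05,"ax":0,"ay":0.002,"az":-0.006,"jaw":0.02},{"x":0.003,"y":-0.005,"z":0.055,"ax":0,"ay":0.002,"az":-0.006,"jaw":0.02},{"x":0.003,"y":-0.005,"z":0.058,"ax":0,"ay":0.002,"az":-0.006,"jaw":0.02},{"x":0.003,"y":-0.005,"z":0.059,"ax":0,"ay":0.002,"az":-0.006,"jaw":0.02},{"x":0.003,"y":-0.005,"z":0.059,"ax":0,"ay":0.002,"az":-0.006,"jaw":0.02}]}' 
python3 -c "
from h import *
st();R=tool(-3,0);delta(np.array([492,222,62])+5*R[:,2],R)"
```

```text
t: 33.35
eef_pos: [491.6, 222.1, 58.1]
tool_rot: [[0.999, -0.001, -0.051], [-0.001, -1.0, 0.0], [-0.051, -0.0, -0.999]]
contact_force: [-0.4, -0.7, 1.1]
width: 45.9
gripper_force: 50.0
t 33.35 pos [491.6 222.1  58.1] F [-0.39 -0.67  1.13] M [-0.331  0.212 -0.051] w 45.9 g 50.0 j [ 40.  26. -21.  -3. -45.  52.] Mtool [-0.3277 -0.2115  0.068 ] err
 d [0.0002 0.0001 0.0011] w [-0.0005 -0.0009 -0.0007]
```

Force went from -3.7 to +1.1 N, so it has touched down. Release and retreat.

```bash

python3 -m handwheel '{"deltas":[{"x":0,"y":0,"z":0,"ax":0,"ay":0,"az":0,"jaw":0.087},{"x":0,"y":0,"z":0,"ax":0,"ay":0,"az":0,"jaw":0.087},{"x":0,"y":0,"z":0,"ax":0,"ay":0,"az":0,"jaw":0.087},{"x":0,"y":0,"z":0,"ax":0,"ay":0,"az":0,"jaw":0.087},{"x":0,"y":0,"z":0,"ax":0,"ay":0,"az":0,"jaw":0.087},{"x":0,"y":0,"z":0,"ax":0,"ay":0,"az":0,"jaw":0.087},{"x":0,"y":0,"z":-0.03,"ax":0,"ay":0,"az":0,"jaw":0.087},{"x":0,"y":0,"z":-0.08,"ax":0,"ay":0,"az":0,"jaw":0.087},{"x":0,"y":0,"z":-0.13,"ax":0,"ay":0,"az":0,"jaw":0.087},{"x":-0.05,"y":0,"z":-0.15,"ax":0,"ay":0,"az":0,"jaw":0.087}]}' >/dev/null
python3 -m handwheel '{"deltas":[{"x":-0.05,"y":0,"z":0,"ax":0,"ay":0,"az":0,"jaw":0.087},{"x":-0.08,"y":0,"z":0,"ax":0,"ay":0,"az":0,"jaw":0.087},{"x":-0.08,"y":0,"z":0,"ax":0,"ay":0,"az":0,"jaw":0.087}]}' >/dev/null
python3 -c "
from h import *
st()
p,d=capture('wrist');cv2.imwrite('pics/w2.png',p[:,:,::-1])
for n in ['wrist','top']:
    c=camera_params(n);p,d=capture(n);P=cloud(n,d,c)
    if n=='top': cv2.imwrite('pics/t2.png',cv2.resize(p[140:220,100:430,::-1],None,fx=2.4,fy=2.4,interpolation=2))
    Q=P.reshape(-1,3);Q=Q[(Q[:,2]>70)&(Q[:,2]<95)&(abs(Q[:,0]-497)<68)&(abs(Q[:,1]-222)<78)]
    if len(Q)>10:
        r=cv2.minAreaRect(Q[:,:2].astype(np.float32));m=np.c_[Q[:,:2],np.ones(len(Q))];k=np.linalg.lstsq(m,Q[:,2],rcond=None)[0]
        print(n,len(Q),np.round(r[0],1),np.round(r[1],1),'z',np.median(Q[:,2]).round(1),'slope',k[:2].round(3))
    for x in spot_in(n,'housing_1'):
        try:
            b=caps(P,None,[list(map(int,x['bbox']))])[0];print(n,b[0].round(1),b[1].round(3),np.round(b[2][1],1))
        except Exception as e: print('x',x['bbox'])
"
```

```text
t 34.65 pos [369.7 221.3 213. ] F [ 0.07  0.64 -0.09] M [-0.034 -0.183 -0.019] w 86.7 g 0.0 j [ 51.   5. -25.  -3. -62.  40.] Mtool [-0.0333  0.1833  0.0203] err
wrist 5336 [490.4 221.9] [103.6  46.3] z 79.1 slope [0.005 0.   ]
wrist [490.4 229.8  79.3] [-0.017  0.114  0.993] [103.7  31.8]
top 480 [495.6 220.9] [98.  47.6] z 78.3 slope [-0.004  0.019]
top [495.3 215.9  79.2] [-0.002 -0.189  0.982] [96.6 36.1]
top [ 484.6 -166.3  102.3] [-0.427  0.036  0.904] [ 45.5 104.4]
top [ 470.9 -264.7  102.7] [-0.421  0.065  0.905] [ 45.1 104.8]
```

View pics/t2.png

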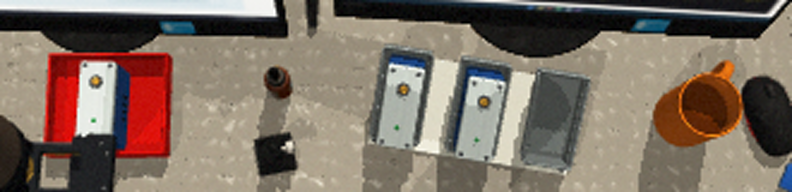

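The housing stands upright in the tray (cap at px 98,98, level, 79 mm high). The other two are home (405,95 and 482,105), and the dropper, post holder and mug are untouched. I hand in.

```bash
python3 -c "
from rig import *
print(finish_job())"
```

```text
the job is handed in; nothing more can be done
None
```

The job is handed in, with no verdict reported: housing 3 holds the ball and stands upright in the red tray, and housings 1 and 2 are back in their own pockets within about 1 mm.

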